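# Open a pop-out T-handle latch on a control enclosure

### The arm

A 6-joint arm with a two-finger parallel gripper is mounted at the origin on the work surface. World frame = base frame: x ahead of the robot, y to its left, z up, the work surface at z = 0. Lengths are in m, angles in rad, forces in N, time in s.
With the tool pointing down it reaches from about 0.3 to 1 m from the base axis. Payload 5.1 kg.
Tool frame: the origin (TCP) lies on the centre line of the jaws, within the pads' length; the fingertips stand 8 mm ahead of it and the grasp point (between the pads) lies 11 mm behind it; x points along the fingers, z is the direction in which the jaws open and shut, and the axes are right-handed (so a half turn about x gives the same grasp; the last joint's range is limited). The gripper opens to 95 mm and grips with 3 to 60 N. Pads are 20 mm wide; open, the fingers measure 119 mm over their backs; the gripper's body (75 mm by 180 mm) begins 59 mm behind the grasp point.
Start: joints at [-1.315, 0.124, 1.65, -0, 1.367, -0.083], TCP at [0.216, -0.613, 0.223] pointing down, gripper open.
Joint ranges: [-2.61, 2.61], [-1.02, 2.33], [0.03, 2.71], [-1.35, 4.49], [0.32, 2.68], [-2.91, 2.91]. Speed limits (rad/s): [2.57, 2.57, 3.14, 3.14, 3.14, 3.14].

### API

Orientations are given as a unit quaternion [x, y, z, w].
In Python, from workcell import manip gives the robot as it stands.
- The arm moves only by the tool move_arm, never from a script. Its argument "moves" is a list of rows, each an object of numbers: "gripper": the closure, from 0 (fully open) to 1 (shut); "x", "y", "z": the shift along the tool's x, y, z in m; "rx", "ry", "rz": the turn, a rotation vector about the tool's x, y, z in degrees. A call has 1 to 12 rows; each row shifts and turns the commanded pose from where the row before left it, along the tool's axes as they then stand; what a row does not reach is not made up. A row lasts 1/8 s, in which the tool goes at most 62.5 mm and 10.7 degrees, less where a joint would pass 70% of its speed; a pose out of reach is approached as far as the arm can. A call is refused whole if a number of a shift passes 0.0625 or a number of a turn 10.7, either way. A call with a gripper value outside its range is refused whole. The fingers move at their own pace and stop on an object; "newtons" is the grip in N (left out, the last holds). Time passes only in rows, so rows that do not move let the fingers close. It gives the time, the measured TCP pose, the force and the opening at its end, in the units of the state.
- manip.read_state(): the state, without advancing time (a new reading comes with each control period).
- manip.get_image(name): name is "side" or "top"; returns a dict with "image" (420x560x3 uint8, red, green, blue), "intrinsics" (3x3 intrinsics, pixels), "k1" (the pictures are not rectified: a ray, as slopes to the right and down, at radius r is drawn at 1 + k1 r^2 times it, then the intrinsics apply), "view" (4x4, takes a point from world to camera coordinates). Camera axes: x right, y down, z forward; pixel columns grow to the right and rows downward; lengths in m; the calibration is good to about 2 mm. A picture is of the moment at which its call begins. There is no depth.
- manip.sign_off(): hands the job in, once; it reports no verdict.
Trained networks look in the newest picture that a camera, given by its name, has taken for a name from the list of things; names that differ only in an ending like _2 or _b are one class to them, and where a whole thing is asked for, a point or a joint stands for the part that bears it (a point fixed in the world has none). Each returns a list of dicts, best first, with "score" (0 to 1); they miss things now and then, are a little off and sometimes report something else, mostly with a low value. They report only what shows in the picture. A call takes as long as a camera call.
- manip.cut_out(camera, thing): "mask" (420x560 bool, what is visible of it) and "xy" ([column, row] in pixels, amid what is visible of it).
The state is a dict: "t": time; "joint_pos": joint angles; "qvel": joint speeds; "tau": joint torques, N m; "tool_pos": TCP position; "eef_rot": TCP orientation; "contact_force": force on the tool from outside, world axes, zero at the start; "wrist_torque": the same for the moment, N m; "opening": finger opening in m.
Only numpy, scipy, OpenCV 4.12 (cv2) and the standard library are available. Lean on these libraries where they do the work, as an engineer would, in place of code of your own. Each camera call takes 0.05 s, during which the arm holds its last target.

### The job

Open the control enclosure that lies on the bench: gently press its green release button so that the red T-handle springs out, then turn the handle clockwise until the latch is clear, which you can feel as it comes up to its end stop, without forcing it. Then raise the lid, for instance by the handle, until its front edge is about 9 cm up, let go so that it stays open with the handle out and turned, and leave everything else on the bench alone.

Things in the scene. Friction and masses are not known exactly. Their poses are not given: they have to be found in the camera images.
- enclosure: grey control enclosure lying on its back, fixed to the bench, 280 (x) x 240 (y) mm, 116 mm high to the top of its shut white lid. Origin: centre of its underside; z up, x from the handle side towards the hinge side. The T-handle's axis lies 70 mm from the origin towards -x, the release button 12 mm towards -x, both at y = 0. The handle's black frame: 104 (y) x 41 (x) mm, rim 12 mm above the lid
- handle_grip (a point): centre of the red T-handle's crossbar: 80 mm long (its own y), 16 wide (x), 13 thick (z); axes turn with the bar. Seated, it lies along the enclosure's y, sunk in its frame (top 2 mm above the rim), and cannot turn. Popped out it stands 30 mm higher: bar centre 37.5 mm above the lid, 25.5 mm above the rim, held out by a spring of about 6 N, free to be pinched across its 16 mm
- release_button: green round push button, 24 mm across, in a black bezel, 58 mm from the handle's axis towards the hinge. Origin: centre of its top face, 12 mm above the lid when out. It goes 6 mm straight down against a light spring (2 N at first, 5 N at the bottom); the handle springs out when it is about 4 mm down. The bottom is hard: more than 25 N damages it
- push (a joint): travel of the release button, m: 0 out, 0.006 fully pressed
- pop (a joint): travel of the T-handle out of its frame, m: 0 seated, 0.030 fully out. It comes out by itself when the button is pressed and stays out
- turn (a joint): angle of the T-handle, rad: 0 latched, grows clockwise seen from above. About 0.15 N m of even friction. The latch clears its keeper somewhere between 0.6 and 1.3 (set differently on every enclosure, not visible); about 0.15 rad further the handle meets a firm end stop, between 0.75 and 1.45. Only feeling the torque rise tells where
- cam: steel latch finger inside the enclosure, turning with the handle (hidden under the lid). Origin on the handle's axis at the lid's underside
- latch_case: the keeper and end stop inside the enclosure, below the handle (hidden under the lid). Origin on the handle's axis at the lid's underside. It is damaged if the latch finger bears on it with more than 30 N: at the end stop (10 mm from the axis) that is about 0.3 N m on the handle on top of its friction; half of that is a clear sign of the stop. Pulling at the lid before the latch is clear loads it too
- lid (a joint): opening angle of the lid, rad: 0 shut, up to 1.5; stiff hinge that stays where it is left. With the latch clear it takes about 9 to 12 N upward at the handle to lift
- lid_hinge (a point): middle of the lid's hinge line, on the far rim of the enclosure at the lid's underside, 6 mm below the lid's top, 210 mm from the handle's axis. The hinge line is this point's y; a positive turn about y opens the lid (front edge rises)
- lid_front (a point): middle of the lid's front edge, top face, on the handle side, 280 mm from the hinge line
- contactor_a: contactor, black block with white top, 75 x 45 x 72 mm, standing close to the +y side of the enclosure; leave alone. Body origin: centre of its underside
- contactor_b: contactor, black block with white top, 75 x 45 x 72 mm; leave alone. Origin: centre of its underside
- contactor_c: contactor, black block with white top, 75 x 45 x 72 mm; leave alone. Origin: centre of its underside
- terminals: green terminal strip, 100 x 30 x 32 mm, lying close to the -y side of the enclosure; leave alone. Origin: centre of its underside
- screwdriver: screwdriver with green handle, 200 mm long, lying flat; leave alone
- rule: yellow folded rule, 240 x 34 x 16 mm, lying flat; leave alone. Origin: centre of its underside
- carton: cardboard carton, 120 x 80 x 60 mm; leave alone. Origin: centre of its underside

How it is judged:
On the way, in this order (a step that is already met when the one before it is completed fails the run):
1. the handle has sprung out of its frame (value of joint pop above 0.025 m and value of joint turn below 0.3 rad and value of joint lid below 0.05 rad), for 0.1 s.
2. the handle, out of its frame, has been turned far enough to clear the latch, the lid still down (value of joint turn above 0.55 rad and value of joint lid below 0.05 rad), for 0.2 s.
At the end, for the whole second after the job is handed in: the lid stands open by itself between 0.24 and 0.5 rad (front edge raised 65 to 135 mm), at rest, with the T-handle out of its frame (more than 20 mm) and still turned by more than 0.5 rad (value of joint lid between 0.24 and 0.5 rad and value of joint pop above 0.02 m and value of joint turn above 0.5 rad and velocity of joint lid between -0.05 and 0.05 rad/s); the robot touches nothing.
It fails at once if the release button is pressed with more than 25 N (contact force between anything else and release_button above 25 N).
It fails at once if the latch is forced: its finger bears on the keeper or end stop with more than 30 N (contact force between cam and latch_case above 30 N).
It fails at once if the lid is thrown open past 0.8 rad (value of joint lid above 0.8 rad).
It fails at once if something else on the bench is moved by more than 20 mm (distance of any of contactor_a, contactor_b, contactor_c, terminals, screwdriver, rule, carton from where it was at the start of the episode above 0.02 m).
It also fails if it takes over 72 s, if anything falls off the work surface, if the arm or the gripper's body presses on something with over 40 N, if the wrist force passes 120 N, or if a joint passes its speed limit or range.

## Working session

There is one attempt and no reset: what is moved stays moved. The work goes in short steps, Python scripts to look and compute and a tool call to move; the robot and the scene stay as the last step left them, time stands still between calls to the robot, and variables do not carry over. Pictures are saved under pics/ and viewed, and the job is handed in when it is done.

Besides the shell and the picture viewer there is one more tool, called after ">>>" as name(argument=value, ...) on one line, values as JSON. move_arm: Moves the arm, as the interface text tells. Its arguments: {"type":"object","properties":{"moves":{"type":"array"},"newtons":{"type":"number"}},"required":["moves"]}

```bash
mkdir -p pics; ls
cat > h.py <<'E'
import numpy as np, cv2
from workcell import manip
from scipy.spatial.transform import Rotation as R
def shot(n,fn):
    d=manip.get_image(n); cv2.imwrite('pics/'+fn,cv2.cvtColor(d['image'],cv2.COLOR_RGB2BGR)); return d
def ray(d,px):
    K=np.array(d['intrinsics']);k1=d['k1'];V=np.array(d['view'])
    m=np.linalg.solve(K,[px[0],px[1],1])[:2]; s=m.copy()
    for _ in range(50): s=m/(1+k1*(s@s))
    Rm=V[:3,:3];t=V[:3,3]
    return -Rm.T@t, Rm.T@np.array([s[0],s[1],1])
def atz(d,px,z):
    c,r=ray(d,px); return c+r*(z-c[2])/r[2]
def proj(d,p):
    K=np.array(d['intrinsics']);V=np.array(d['view']);q=V[:3,:3]@np.array(p)+V[:3,3]
    s=q[:2]/q[2]; s=s*(1+d['k1']*(s@s)); return (K@np.array([s[0],s[1],1]))[:2]
E
python3 - <<'E'
from h import *
for n in('top','side'):
    d=shot(n,n+'0.png')
    c,_=ray(d,(280,210)); print(n,c.round(3))
    for t,z in(('enclosure',.116),('handle_grip',.118),('release_button',.128),('lid',.116),('contactor_a',.072),('terminals',.032)):
        for o in manip.cut_out(n,t)[:3]: print(n,t,round(o['score'],2),np.round(o['xy'],1),o['mask'].sum(),atz(d,o['xy'],z).round(4))
s=manip.read_state();print(s)
E
```

```text
pics
top [0.445 0.036 1.531]
top enclosure 0.94 [278.3 188.4] 8290 [0.6437 0.0413 0.116 ]
top handle_grip 0.53 [279.9 211.9] 122 [0.5749 0.0367 0.118 ]
top release_button 0.53 [281.  193.6] 40 [0.6269 0.0335 0.128 ]
top release_button 0.26 [431.1 233.9] 491 [ 0.5094 -0.4029  0.128 ]
top lid 0.91 [281.9 189.9] 8120 [0.6393 0.0308 0.116 ]
top lid 0.16 [281.8 195.8] 64 [0.622  0.0311 0.116 ]
top contactor_a 0.96 [424.5 198.9] 482 [ 0.6185 -0.4028  0.072 ]
top contactor_a 0.85 [431.3 234.7] 496 [ 0.5095 -0.421   0.072 ]
top contactor_a 0.78 [215.1 202. ] 424 [0.609  0.2307 0.072 ]
top terminals 0.62 [335.2 204.5] 371 [ 0.6056 -0.1335  0.032 ]
top terminals 0.55 [279.4 192.5] 8086 [0.6428 0.0382 0.032 ]
top terminals 0.43 [282.  211.7] 165 [0.5834 0.0303 0.032 ]
side [0.539 0.884 0.936]
side enclosure 0.96 [261.  224.8] 8134 [0.6311 0.0948 0.116 ]
side enclosure 0.32 [260.1 215.4] 5740 [0.6363 0.0568 0.116 ]
side handle_grip 0.55 [283.7 207.9] 70 [0.5681 0.0261 0.118 ]
side release_button 0.6 [265.6 208.4] 49 [0.6207 0.0395 0.128 ]
side release_button 0.41 [260.3 227.4] 8053 [0.6311 0.116
[... 301 characters left out ...]
0.2579 0.072 ]
{'t': 0.7, 'joint_pos': array([-1.31459275e+00,  1.23750816e-01,  1.65025660e+00,  3.83425040e-07,
        1.36750544e+00, -8.25841641e-02]), 'qvel': array([-1.45462491e-03,  5.01765336e-04, -3.53948424e-04,  7.78271898e-05,
       -1.40863302e-03, -6.66885833e-04]), 'tau': array([-6.68051052e-04, -4.17446351e+01, -3.60134590e+01,  7.74726178e-02,
        4.28302679e-02,  1.07082803e-05]), 'tool_pos': array([ 0.21600754, -0.613065  ,  0.22271377]), 'eef_rot': array([ 0.40853308,  0.57711432, -0.40856917,  0.5771577 ]), 'contact_force': array([-0.03698663,  0.24982776, -0.24449535]), 'wrist_torque': array([ 0.06777531, -0.01036344, -0.04915304]), 'opening': 0.09476530282358846}
```

Run:
```python
from h import *
import json
im=cv2.imread('pics/top0.png'); cv2.imwrite('pics/topc.png',cv2.resize(im[130:270,190:390],None,fx=4,fy=4,interpolation=cv2.INTER_CUBIC))
im=cv2.imread('pics/side0.png'); cv2.imwrite('pics/sidec.png',cv2.resize(im[140:300,160:360],None,fx=3.7,fy=3.7,interpolation=cv2.INTER_CUBIC))
d=manip.get_image('top')
o=manip.cut_out('top','lid')[0]['mask'].astype(np.uint8)
c,_=cv2.findContours(o,cv2.RETR_EXTERNAL,cv2.CHAIN_APPROX_NONE); c=max(c,key=cv2.contourArea)
P=np.array([atz(d,p[0],.116)[:2] for p in c],np.float32)
r=cv2.minAreaRect(P);print(r,cv2.boxPoints(r))
d2=manip.get_image('side')
for n,d in(('top',d),('side',d2)):
  hsv=cv2.cvtColor(d['image'],cv2.COLOR_RGB2HSV)
  for nm,m,z in(('red',((hsv[...,0]<8)|(hsv[...,0]>172))&(hsv[...,1]>140)&(hsv[...,2]>80),.1235),('green',(hsv[...,0]>45)&(hsv[...,0]<90)&(hsv[...,1]>100),.128)):
    k,l,st,ce=cv2.connectedComponentsWithStats(m.astype(np.uint8))
    for i in range(1,k):
      if st[i,4]>15:
        q=np.argwhere(l==i)[:,::-1]; W=np.array([atz(d,x,z)[:2] for x in q]); e,v=np.linalg.eigh(np.cov(W.T))
        print(n,nm,ce[i].round(1),st[i,4],W.mean(0).round(4),'axis',v[:,1].round(3),'len',np.sqrt(12*e).round(3))
```

```text
((0.639272153377533, 0.037212952971458435), (0.28968164324760437, 0.2501898407936096), 4.280613899230957) [[ 0.48549813  0.1511478 ]
 [ 0.5041726  -0.09834412]
 [ 0.7930462  -0.07672189]
 [ 0.7743717   0.17277002]]
top red [490.8 186.1] 17 [ 0.6515 -0.595 ] axis [-0.945  0.328] len [0.011 0.016]
top red [281.4 214.1] 162 [0.5681 0.0322] axis [-0.067  0.998] len [0.017 0.081]
top green [ 89.7 137.9] 144 [0.7964 0.6061] axis [0.235 0.972] len [0.03  0.046]
top green [ 84.9 162.5] 439 [0.7219 0.6171] axis [-0.949 -0.316] len [0.039 0.116]
top green [497.2 180.5] 37 [ 0.6679 -0.6146] axis [-0.029  1.   ] len [0.005 0.062]
top green [336.7 205.6] 302 [ 0.5922 -0.1269] axis [-0.954 -0.301] len [0.031 0.094]
top green [280. 194.] 65 [0.6257 0.0363] axis [-1.     0.001] len [0.022 0.024]
top green [190.6 273.4] 250 [0.3979 0.2917] axis [-0.176  0.984] len [0.022 0.092]
side red [284.  207.4] 111 [0.5671 0.0291] axis [-0.079  0.997] len [0.017 0.085]
side green [558.1  40.5] 25 [-0.8749 -1.2902] axis [0.466 0.885] len [0.016 0.149]
side green [552.4 148. ] 567 [-0.3685 -0.2848] axis [0.432 0.902] len [0.052 0.254]
side green [264.5 209.7] 47 [0.6237 0.0451] axis [-0.079  0.997] len [0.021 0.026]
side green [348.  313.3] 323 [0.4113 0.3845] axis [-0.17   0.985] len [0.022 0.089]
```

View pics/top0.png

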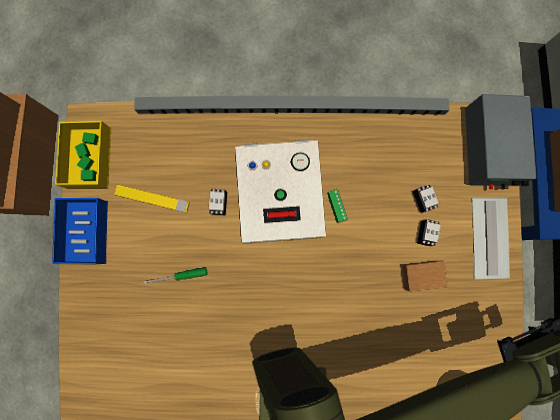

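View pics/side0.png

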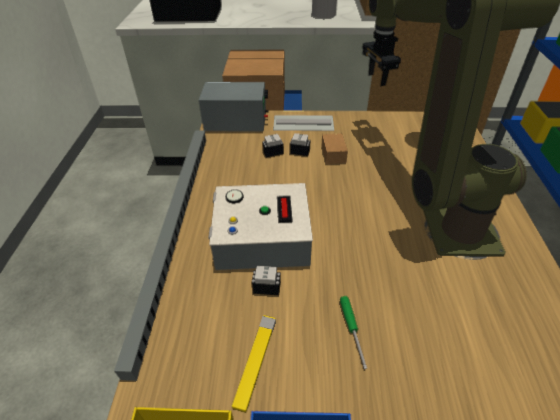

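```bash
cat >> h.py <<'E'
def plan(pos,zdir,xdir=(0,0,-1)):
    """rows from current pose to pose: print tool-frame shift and rotvec"""
    s=manip.read_state();Rc=R.from_quat(s['eef_rot'])
    x=np.array(xdir,float);z=np.array(zdir,float);z-=x*(z@x);z/=np.linalg.norm(z)
    Rt=R.from_matrix(np.c_[x,np.cross(z,x),z])
    sh=Rc.inv().apply(np.array(pos)-s['tool_pos']); rv=(Rc.inv()*Rt).as_rotvec(degrees=True)
    print('shift',sh.round(4),'rot',rv.round(2)); return sh,rv
E
python3 - <<'E'
from h import *
s=manip.read_state();print(R.from_quat(s['eef_rot']).as_matrix().round(3))
ex=np.array([.997,.077,0])
plan([.626,.0355,.165],ex); plan([.626,.0355,.165],-ex)
E
```

```text
[[-0.     0.943  0.332]
 [-0.     0.332 -0.943]
 [-1.    -0.     0.   ]]
shift [ 0.0576  0.6023 -0.4755] rot [-7.501e+01  0.000e+00  1.000e-02]
shift [ 0.0576  0.6023 -0.4755] rot [ 1.0499e+02  1.0000e-02 -0.0000e+00]
```

View pics/topc.png

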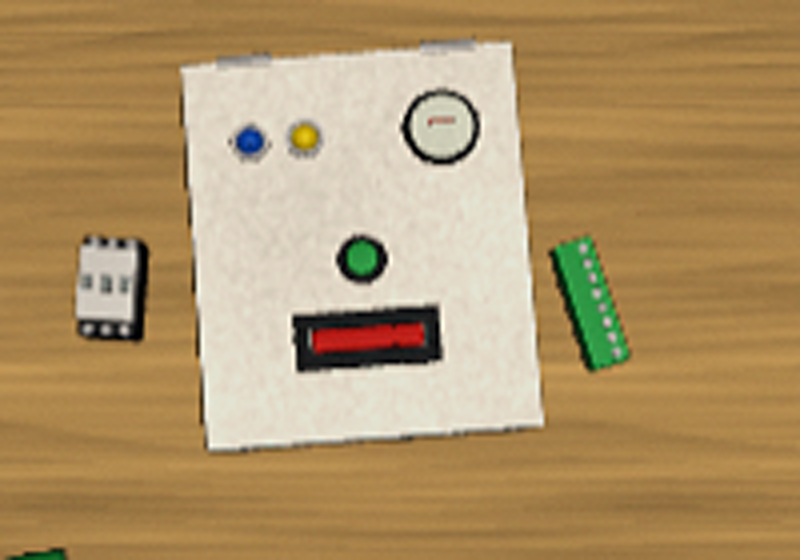

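>>> move_arm(moves=[{"gripper": 1, "y": 0.05, "z": -0.0395}, {"gripper": 1, "y": 0.05, "z": -0.0395}, {"gripper": 1, "y": 0.05, "z": -0.0395}, {"gripper": 1, "y": 0.05, "z": -0.0395}, {"gripper": 1, "y": 0.05, "z": -0.0395}, {"gripper": 1, "y": 0.05, "z": -0.0395}, {"gripper": 1, "y": 0.05, "z": -0.0395}, {"gripper": 1, "y": 0.05, "z": -0.0395}, {"gripper": 1, "y": 0.05, "z": -0.0395}, {"gripper": 1, "y": 0.05, "z": -0.0395}, {"gripper": 1, "y": 0.05, "z": -0.0395}, {"gripper": 1, "y": 0.05, "z": -0.0395}], newtons=20)

```text
$.moves[0]: bad value
```

>>> move_arm(moves=[{"rx": -9.4}, {"rx": -9.4}, {"rx": -9.4}, {"rx": -9.4}, {"rx": -9.4}, {"rx": -9.4}, {"rx": -9.4}, {"rx": -9.2}, {}, {}])

```text
$.moves[0]: bad value
```

Run:
```python
from h import *
s=manip.read_state();print(s['t'],s['tool_pos'],s['contact_force'],s['opening'])
plan([.626,.0355,.145],[.997,.077,0])
```

```text
0.85 [ 0.21596995 -0.61307618  0.22270266] [ 0.37975449  0.8510891  -0.25893207] 0.09492020725579906
shift [ 0.0776  0.6023 -0.4755] rot [-7.501e+01  0.000e+00  1.000e-02]
```

>>> move_arm(moves=[{"gripper": 1.0, "x": 0.0, "y": 0.05, "z": -0.0395, "rx": 0.0, "ry": 0.0, "rz": 0.0}], newtons=20)

```text
t: 0.98
tool_pos: [0.2483, -0.5617, 0.2223]
eef_rot: [0.41, 0.576, -0.41, 0.576]
contact_force: [0.5, 0.3, 0.5]
opening: 0.0891
```

>>> move_arm(moves=[{"gripper": 1, "x": 0, "y": 0.05, "z": -0.0395, "rx": 0, "ry": 0, "rz": 0}, {"gripper": 1, "x": 0, "y": 0.05, "z": -0.0395, "rx": 0, "ry": 0, "rz": 0}, {"gripper": 1, "x": 0, "y": 0.05, "z": -0.0395, "rx": 0, "ry": 0, "rz": 0}, {"gripper": 1, "x": 0, "y": 0.05, "z": -0.0395, "rx": 0, "ry": 0, "rz": 0}, {"gripper": 1, "x": 0, "y": 0.05, "z": -0.0395, "rx": 0, "ry": 0, "rz": 0}, {"gripper": 1, "x": 0, "y": 0.05, "z": -0.0395, "rx": 0, "ry": 0, "rz": 0}, {"gripper": 1, "x": 0, "y": 0.05, "z": -0.0395, "rx": 0, "ry": 0, "rz": 0}, {"gripper": 1, "x": 0, "y": 0.05, "z": -0.0395, "rx": 0, "ry": 0, "rz": 0}, {"gripper": 1, "x": 0, "y": 0.05, "z": -0.0395, "rx": 0, "ry": 0, "rz": 0}, {"gripper": 1, "x": 0, "y": 0.05, "z": -0.0395, "rx": 0, "ry": 0, "rz": 0}, {"gripper": 1, "x": 0, "y": 0.05, "z": -0.0395, "rx": 0, "ry": 0, "rz": 0}])

```text
t: 2.35
tool_pos: [0.6175, 0.023, 0.223]
eef_rot: [0.409, 0.577, -0.408, 0.577]
contact_force: [0.0, -0.4, 1.1]
opening: 0.0008
```

>>> move_arm(moves=[{"gripper": 1, "x": 0, "y": 0, "z": 0, "rx": -9.4, "ry": 0, "rz": 0}, {"gripper": 1, "x": 0, "y": 0, "z": 0, "rx": -9.4, "ry": 0, "rz": 0}, {"gripper": 1, "x": 0, "y": 0, "z": 0, "rx": -9.4, "ry": 0, "rz": 0}, {"gripper": 1, "x": 0, "y": 0, "z": 0, "rx": -9.4, "ry": 0, "rz": 0}, {"gripper": 1, "x": 0, "y": 0, "z": 0, "rx": -9.4, "ry": 0, "rz": 0}, {"gripper": 1, "x": 0, "y": 0, "z": 0, "rx": -9.4, "ry": 0, "rz": 0}, {"gripper": 1, "x": 0, "y": 0, "z": 0, "rx": -9.4, "ry": 0, "rz": 0}, {"gripper": 1, "x": 0, "y": 0, "z": 0, "rx": -9.2, "ry": 0, "rz": 0}, {"gripper": 1, "x": 0, "y": 0, "z": 0, "rx": 0, "ry": 0, "rz": 0}, {"gripper": 1, "x": 0, "y": 0, "z": 0, "rx": 0, "ry": 0, "rz": 0}])

```text
t: 3.6
tool_pos: [0.6166, 0.021, 0.2227]
eef_rot: [-0.026, 0.707, 0.026, 0.707]
contact_force: [0.3, -0.6, 0.1]
opening: 0.0002
```

Run:
```python
from h import *
s=manip.read_state();print(s['t'],s['tool_pos'],s['contact_force'],s['opening'])
plan([.626,.0355,.145],[.997,.077,0])
```

```text
3.6 [0.61656122 0.02103152 0.22273637] [ 0.32567056 -0.57055558  0.12067263] 0.00018925684520338634
shift [0.0777 0.0137 0.0105] rot [-0.14  0.01  0.  ]
```

>>> move_arm(moves=[{"gripper": 1, "x": 0.02, "y": 0.007, "z": 0.005, "rx": 0, "ry": 0, "rz": 0}, {"gripper": 1, "x": 0.02, "y": 0.007, "z": 0.0055, "rx": 0, "ry": 0, "rz": 0}, {"gripper": 1, "x": 0.02, "y": 0, "z": 0, "rx": 0, "ry": 0, "rz": 0}, {"gripper": 1, "x": 0.0175, "y": 0, "z": 0, "rx": 0, "ry": 0, "rz": 0}, {"gripper": 1, "x": 0, "y": 0, "z": 0, "rx": 0, "ry": 0, "rz": 0}])

```text
t: 4.22
tool_pos: [0.6244, 0.0357, 0.1422]
eef_rot: [-0.027, 0.708, 0.027, 0.705]
contact_force: [0.2, 0.8, 0.5]
opening: 0.0008
```

Run:
```python
from h import *
s=manip.read_state();print(s['t'],s['tool_pos'],s['contact_force'],s['opening'])
d=shot('side','side1.png'); tip=s['tool_pos']-[0,0,.008]; print(proj(d,tip),proj(d,[.626,.0355,.128]))
im=cv2.imread('pics/side1.png'); cv2.imwrite('pics/side1c.png',cv2.resize(im[150:270,200:340],None,fx=5,fy=5,interpolation=cv2.INTER_CUBIC))
```

```text
4.225 [0.6243585  0.03574949 0.14221078] [0.2298453  0.75009984 0.48482584] 0.0008483777125622915
[264.33874244 205.96722741] [263.87544087 207.4403514 ]
```

View pics/side1c.png

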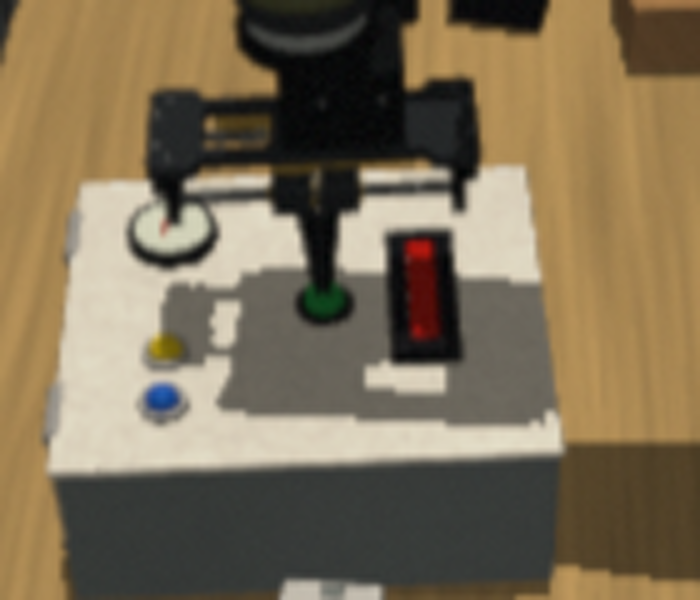

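>>> move_arm(moves=[{"gripper": 1, "x": 0.002, "y": 0.0015, "z": 0.001, "rx": 0, "ry": 0, "rz": 0}, {"gripper": 1, "x": 0.002, "y": 0, "z": 0, "rx": 0, "ry": 0, "rz": 0}, {"gripper": 1, "x": 0.002, "y": 0, "z": 0, "rx": 0, "ry": 0, "rz": 0}, {"gripper": 1, "x": 0, "y": 0, "z": 0, "rx": 0, "ry": 0, "rz": 0}])

```text
t: 4.78
tool_pos: [0.6268, 0.0374, 0.1391]
eef_rot: [-0.027, 0.707, 0.027, 0.707]
contact_force: [0.3, 0.3, -0.0]
opening: 0.0006
```

>>> move_arm(moves=[{"gripper": 1, "x": 0.001, "y": 0, "z": 0, "rx": 0, "ry": 0, "rz": 0}, {"gripper": 1, "x": 0.001, "y": 0, "z": 0, "rx": 0, "ry": 0, "rz": 0}, {"gripper": 1, "x": 0, "y": 0, "z": 0, "rx": 0, "ry": 0, "rz": 0}])

```text
t: 5.15
tool_pos: [0.6267, 0.0374, 0.137]
eef_rot: [-0.027, 0.707, 0.027, 0.706]
contact_force: [-0.8, -0.0, -0.2]
opening: 0.0004
```

Contact expected at TCP z ≈ 0.136.

>>> move_arm(moves=[{"gripper": 1, "x": 0.001, "y": 0, "z": 0, "rx": 0, "ry": 0, "rz": 0}, {"gripper": 1, "x": 0.001, "y": 0, "z": 0, "rx": 0, "ry": 0, "rz": 0}, {"gripper": 1, "x": 0, "y": 0, "z": 0, "rx": 0, "ry": 0, "rz": 0}])

```text
t: 5.52
tool_pos: [0.6269, 0.0374, 0.136]
eef_rot: [-0.027, 0.707, 0.027, 0.707]
contact_force: [-3.2, -0.4, 4.7]
opening: 0.0001
```

>>> move_arm(moves=[{"gripper": 1, "x": 0.001, "y": 0, "z": 0, "rx": 0, "ry": 0, "rz": 0}, {"gripper": 1, "x": 0.001, "y": 0, "z": 0, "rx": 0, "ry": 0, "rz": 0}, {"gripper": 1, "x": 0, "y": 0, "z": 0, "rx": 0, "ry": 0, "rz": 0}])

```text
t: 5.9
tool_pos: [0.6269, 0.0374, 0.1343]
eef_rot: [-0.027, 0.706, 0.027, 0.707]
contact_force: [-2.8, 0.4, 6.0]
opening: 0.0001
```

Run:
```python
from h import *
s=manip.read_state();print(s['t'],s['tool_pos'],s['contact_force'],s['wrist_torque'])
d=shot('side','side2.png')
im=cv2.imread('pics/side2.png'); cv2.imwrite('pics/side2c.png',cv2.resize(im[170:250,220:320],None,fx=7,fy=7,interpolation=cv2.INTER_CUBIC))
```

```text
5.9 [0.62694619 0.0373716  0.13426747] [-2.83954963  0.38196538  5.99609753] [-0.03920961  0.46743113  0.01068051]
```

View pics/side2c.png

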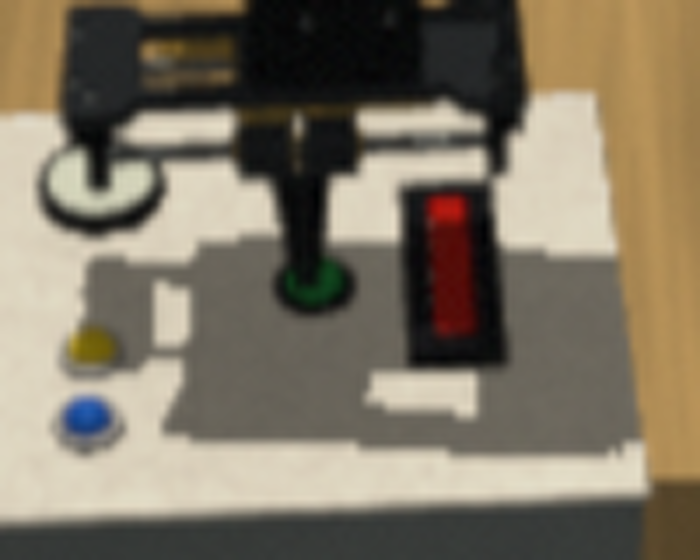

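Run:
```python
from h import *
d=manip.get_image('side'); d2=shot('top','top2.png')
for p in ([.627,.0374,.126],[.6265,.036,.126],[.6265,.024,.126],[.6265,.048,.126],[.627,.0474,.126]): print(p,(proj(d,p)-[220,170])*7)
im=cv2.imread('pics/top2.png'); cv2.imwrite('pics/top2c.png',cv2.resize(im[150:250,230:340],None,fx=6,fy=6,interpolation=cv2.INTER_CUBIC))
```

```text
[0.627, 0.0374, 0.126] [304.67974975 268.6285677 ]
[0.6265, 0.036, 0.126] [306.0725374  266.33989563]
[0.6265, 0.024, 0.126] [307.8064953  246.77412172]
[0.6265, 0.048, 0.126] [304.31320239 286.19743488]
[0.627, 0.0474, 0.126] [303.20557034 285.18433107]
```

View pics/top2c.png

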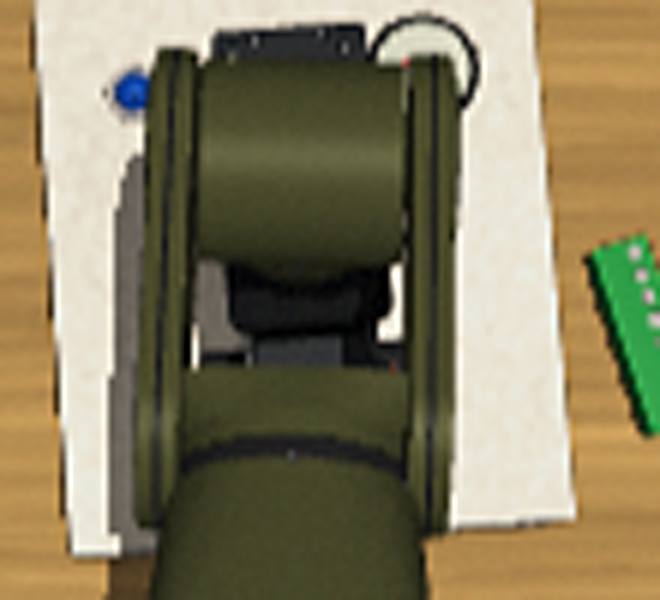

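Run:
```python
from h import *
d=manip.get_image('side'); 
f=lambda u,v,z: print(u,v,z,atz(d,(220+u/7,170+v/7),z).round(4))
f(315,285,.124);f(315,285,.120);f(452,275,.128)
f(408,185,.128);f(490,185,.128);f(505,362,.128);f(412,362,.128)
im=cv2.imread('pics/side0.png'); cv2.imwrite('pics/s0z.png',cv2.resize(im[175:275,200:320],None,fx=6.5,fy=6.5,interpolation=cv2.INTER_CUBIC))
```

```text
315 285 0.124 [0.6223 0.0451 0.124 ]
315 285 0.12 [0.6227 0.041  0.12  ]
452 275 0.128 [0.565  0.0424 0.128 ]
408 185 0.128 [ 0.5853 -0.0135  0.128 ]
490 185 0.128 [ 0.5499 -0.014   0.128 ]
505 362 0.128 [0.5424 0.0928 0.128 ]
412 362 0.128 [0.58   0.0934 0.128 ]
```

View pics/s0z.png

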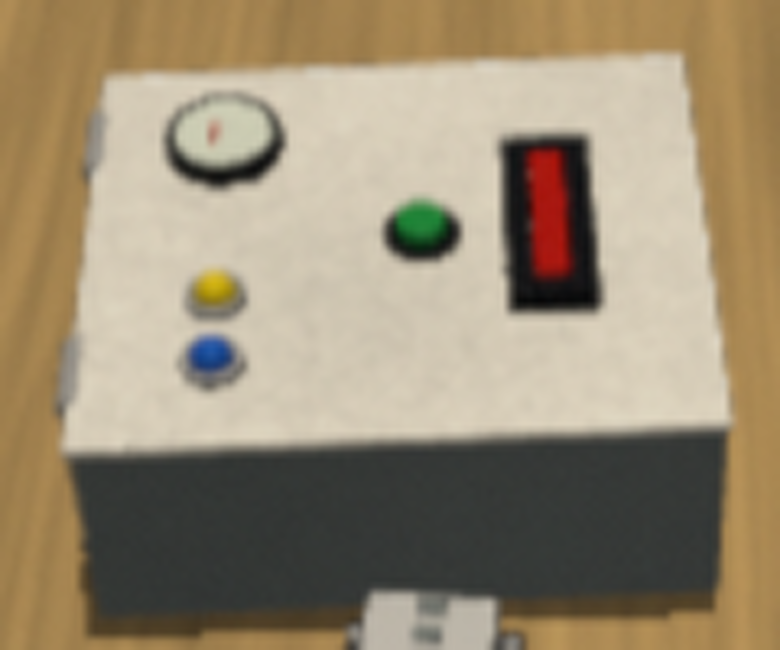

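Run:
```python
from h import *
d=manip.get_image('side'); 
g=lambda u,v,z: atz(d,(200+(u+.5)/6.5-.5,175+(v+.5)/6.5-.5),z)
c=np.array([g(u,v,.116) for u,v in((105,75),(683,55),(730,430),(65,455))]);print(c.round(4),c.mean(0).round(4))
print('bar',g(547,213,.130),[g(*q,.130).round(3) for q in((527,150),(562,147),(575,275),(532,278))]); print('btn',g(421,221,.128), g(421,234,.118))
```

```text
[[ 0.7861 -0.0728  0.116 ]
 [ 0.5043 -0.0917  0.116 ]
 [ 0.4878  0.153   0.116 ]
 [ 0.7665  0.172   0.116 ]] [0.6362 0.0401 0.116 ]
bar [0.56760536 0.03629324 0.13      ] [array([ 0.578, -0.006,  0.13 ]), array([ 0.562, -0.008,  0.13 ]), array([0.554, 0.076, 0.13 ]), array([0.573, 0.078, 0.13 ])]
btn [0.6243253  0.04030647 0.128     ] [0.62486324 0.03839349 0.118     ]
```

>>> move_arm(moves=[{"gripper": 1, "x": 0.001, "y": 0, "z": -0.0005, "rx": 0, "ry": 0, "rz": 0}, {"gripper": 1, "x": 0, "y": 0, "z": 0, "rx": 0, "ry": 0, "rz": 0}])

```text
t: 6.4
tool_pos: [0.6269, 0.0374, 0.1337]
eef_rot: [-0.027, 0.706, 0.027, 0.707]
contact_force: [-2.3, 1.0, 7.2]
opening: 0.0002
```

>>> move_arm(moves=[{"gripper": 1, "x": 0.001, "y": 0, "z": -0.0005, "rx": 0, "ry": 0, "rz": 0}, {"gripper": 1, "x": 0, "y": 0, "z": 0, "rx": 0, "ry": 0, "rz": 0}])

```text
t: 6.65
tool_pos: [0.6269, 0.0374, 0.133]
eef_rot: [-0.027, 0.706, 0.027, 0.708]
contact_force: [-1.3, 0.0, 6.5]
opening: 0.0008
```

>>> move_arm(moves=[{"gripper": 1, "x": 0.001, "y": 0, "z": 0, "rx": 0, "ry": 0, "rz": 0}, {"gripper": 1, "x": 0, "y": 0, "z": 0, "rx": 0, "ry": 0, "rz": 0}])

```text
t: 6.9
tool_pos: [0.6269, 0.0374, 0.1313]
eef_rot: [-0.027, 0.706, 0.027, 0.708]
contact_force: [-0.8, 0.3, 4.4]
opening: 0.0004
```

Run:
```python
from h import *
s=manip.read_state();print(s['t'],s['tool_pos'],s['contact_force'],s['wrist_torque'])
d=shot('side','side3.png')
im=cv2.imread('pics/side3.png'); cv2.imwrite('pics/side3c.png',cv2.resize(im[170:250,220:320],None,fx=7,fy=7,interpolation=cv2.INTER_CUBIC))
```

```text
6.9 [0.62688849 0.03735222 0.13132219] [-0.79233042  0.29970535  4.39809931] [ 0.09706713 -0.21898037  0.02766998]
```

View pics/side3c.png

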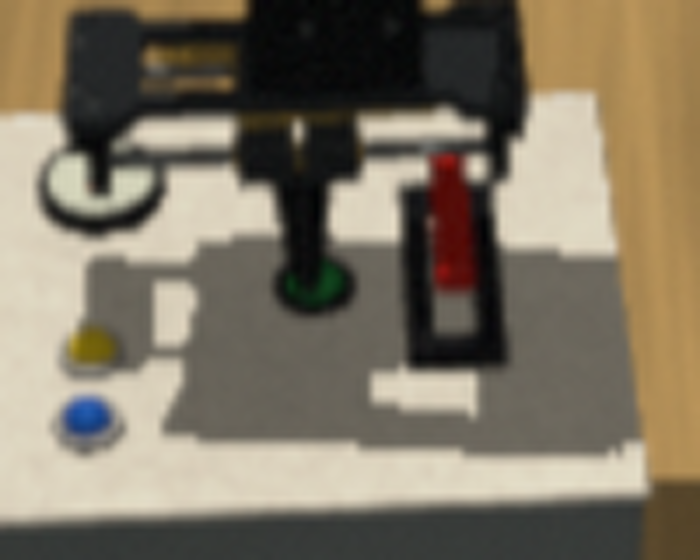

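The handle has popped out: the red bar now stands above its frame at crop (455,220). I'll back off and measure it.

>>> move_arm(moves=[{"gripper": 1, "x": -0.01, "y": 0, "z": 0, "rx": 0, "ry": 0, "rz": 0}, {"gripper": 1, "x": -0.04, "y": 0, "z": 0, "rx": 0, "ry": 0, "rz": 0}, {"gripper": 0.4, "x": -0.04, "y": 0, "z": 0, "rx": 0, "ry": 0, "rz": 0}, {"gripper": 0.4, "x": 0, "y": 0, "z": 0, "rx": 0, "ry": 0, "rz": 0}, {"gripper": 0.4, "x": 0, "y": 0, "z": 0, "rx": 0, "ry": 0, "rz": 0}, {"gripper": 0.4, "x": 0, "y": 0, "z": 0, "rx": 0, "ry": 0, "rz": 0}])

```text
t: 7.7
tool_pos: [0.6246, 0.0373, 0.2177]
eef_rot: [-0.027, 0.708, 0.027, 0.705]
contact_force: [0.1, -0.3, 0.5]
opening: 0.0352
```

Run:
```python
from h import *
s=manip.read_state();print(s['t'],s['tool_pos'],s['contact_force'],s['wrist_torque'],s['opening'])
d=shot('side','side4.png')
im=cv2.imread('pics/side4.png'); cv2.imwrite('pics/side4c.png',cv2.resize(im[160:240,230:330],None,fx=7,fy=7,interpolation=cv2.INTER_CUBIC))
hsv=cv2.cvtColor(d['image'],cv2.COLOR_RGB2HSV)
m=((hsv[...,0]<8)|(hsv[...,0]>172))&(hsv[...,1]>140)&(hsv[...,2]>60)
k,l,st,ce=cv2.connectedComponentsWithStats(m.astype(np.uint8))
for i in range(1,k):
  if st[i,4]>15:print(ce[i],st[i],atz(d,ce[i],.1565))
```

```text
7.7 [0.6245687  0.03730356 0.2176532 ] [ 0.10520062 -0.32097809  0.54882213] [-0.000589   -0.06486425  0.00954111] 0.035163892020354325
[283.97959184 201.20408163] [281 191   7  20  98] [0.56659999 0.03849339 0.1565    ]
```

View pics/side4c.png

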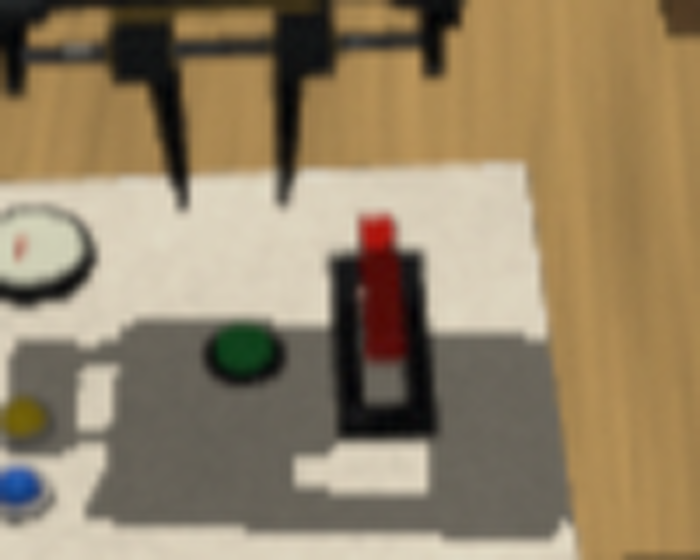

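Run:
```python
from h import *
plan([.567,.035,.1435],[.9974,.072,0])
```

```text
shift [ 0.0745  0.0021 -0.0574] rot [ 0.28 -0.22 -0.02]
```

>>> move_arm(moves=[{"gripper": 0.4, "x": 0, "y": 0.001, "z": -0.0287, "rx": 0, "ry": 0, "rz": 0}, {"gripper": 0.4, "x": 0, "y": 0.001, "z": -0.0287, "rx": 0, "ry": 0, "rz": 0}, {"gripper": 0.4, "x": 0.015, "y": 0, "z": 0, "rx": 0, "ry": 0, "rz": 0}, {"gripper": 0.4, "x": 0.015, "y": 0, "z": 0, "rx": 0, "ry": 0, "rz": 0}, {"gripper": 0.4, "x": 0, "y": 0, "z": 0, "rx": 0, "ry": 0, "rz": 0}, {"gripper": 0.4, "x": 0, "y": 0, "z": 0, "rx": 0, "ry": 0, "rz": 0}])

```text
t: 8.5
tool_pos: [0.5689, 0.0349, 0.1897]
eef_rot: [-0.027, 0.707, 0.027, 0.706]
contact_force: [1.4, 0.4, 0.7]
opening: 0.057
```

Run:
```python
from h import *
s=manip.read_state();print(s['t'],s['tool_pos'],s['contact_force'],s['wrist_torque'],s['opening'])
d=shot('side','side5.png'); d2=shot('top','top5.png')
im=cv2.imread('pics/side5.png'); cv2.imwrite('pics/side5c.png',cv2.resize(im[140:240,230:340],None,fx=6.5,fy=6.5,interpolation=cv2.INTER_CUBIC))
plan([.567,.035,.1435],[.9974,.072,0])
```

```text
8.5 [0.5688602 0.0348785 0.1897202] [1.36329244 0.39410596 0.69083984] [-0.02947874 -0.12317581 -0.07652405] 0.057001432561198065
shift [ 0.0471  0.0003 -0.0021] rot [0.29 0.04 0.  ]
```

View pics/side5c.png

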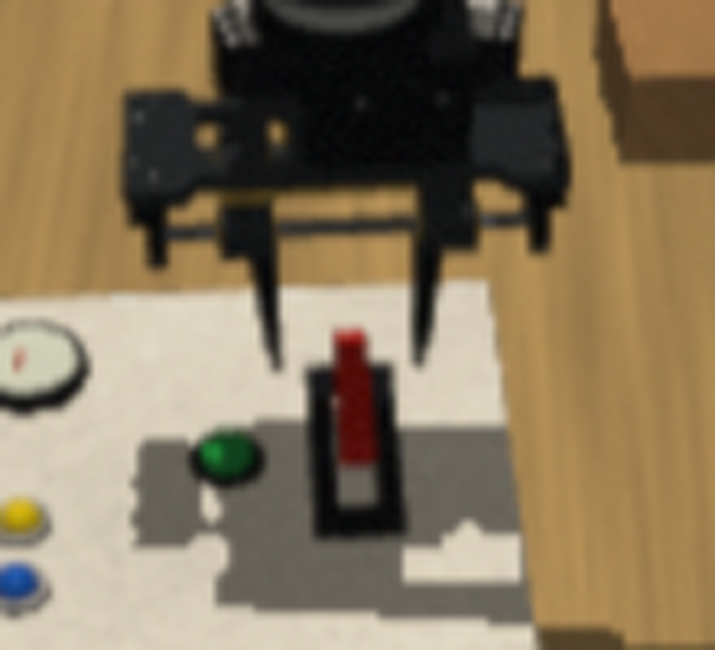

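>>> move_arm(moves=[{"gripper": 0.4, "x": 0.015, "y": 0, "z": -0.001, "rx": 0, "ry": 0, "rz": 0}, {"gripper": 0.4, "x": 0.015, "y": 0, "z": -0.001, "rx": 0, "ry": 0, "rz": 0}, {"gripper": 0.4, "x": 0.01, "y": 0, "z": 0, "rx": 0, "ry": 0, "rz": 0}, {"gripper": 0.4, "x": 0.004, "y": 0, "z": 0, "rx": 0, "ry": 0, "rz": 0}, {"gripper": 0.4, "x": 0, "y": 0, "z": 0, "rx": 0, "ry": 0, "rz": 0}, {"gripper": 0.4, "x": 0, "y": 0, "z": 0, "rx": 0, "ry": 0, "rz": 0}])

```text
t: 9.35
tool_pos: [0.5668, 0.0347, 0.1468]
eef_rot: [-0.027, 0.706, 0.027, 0.707]
contact_force: [-0.8, -0.0, -0.3]
opening: 0.0569
```

>>> move_arm(moves=[{"gripper": 0.4, "x": 0.0025, "y": 0, "z": 0, "rx": 0, "ry": 0, "rz": 0}, {"gripper": 0.7, "x": 0, "y": 0, "z": 0, "rx": 0, "ry": 0, "rz": 0}, {"gripper": 1, "x": 0, "y": 0, "z": 0, "rx": 0, "ry": 0, "rz": 0}, {"gripper": 1, "x": 0, "y": 0, "z": 0, "rx": 0, "ry": 0, "rz": 0}, {"gripper": 1, "x": 0, "y": 0, "z": 0, "rx": 0, "ry": 0, "rz": 0}, {"gripper": 1, "x": 0, "y": 0, "z": 0, "rx": 0, "ry": 0, "rz": 0}, {"gripper": 1, "x": 0, "y": 0, "z": 0, "rx": 0, "ry": 0, "rz": 0}], newtons=16)

```text
t: 10.22
tool_pos: [0.5663, 0.0347, 0.1437]
eef_rot: [-0.027, 0.707, 0.027, 0.706]
contact_force: [-1.2, -0.5, 1.5]
opening: 0.0159
```

```bash
cat > r.py <<'E'
from h import *
s=manip.read_state();M=R.from_quat(s['eef_rot']).as_matrix()
print(s['t'],'p',s['tool_pos'].round(4),'F',s['contact_force'].round(1),'T',s['wrist_torque'].round(3),'op',round(s['opening'],4),'yaw',np.degrees(np.arctan2(M[1,2],M[0,2])).round(2),'tau6',s['tau'][5].round(3),'x',M[:,0].round(3),'q',s['joint_pos'].round(2))
E
python3 r.py
```

```text
10.225 p [0.5663 0.0347 0.1437] F [-1.2 -0.5  1.5] T [-0.047  0.084 -0.014] op 0.0159 yaw 4.41 tau6 -0.032 x [-0. -0. -1.] q [-0.03  0.01  1.91 -0.    1.23 -0.11]
```

Gripped at 15.9 mm with little lateral force. Turning clockwise (+rx), first to 20°.

>>> move_arm(moves=[{"gripper": 1, "x": 0, "y": 0, "z": 0, "rx": 4, "ry": 0, "rz": 0}, {"gripper": 1, "x": 0, "y": 0, "z": 0, "rx": 4, "ry": 0, "rz": 0}, {"gripper": 1, "x": 0, "y": 0, "z": 0, "rx": 4, "ry": 0, "rz": 0}, {"gripper": 1, "x": 0, "y": 0, "z": 0, "rx": 0, "ry": 0, "rz": 0}])

```text
t: 10.72
tool_pos: [0.5665, 0.0347, 0.1437]
eef_rot: [0.046, 0.705, -0.047, 0.706]
contact_force: [-1.3, -0.3, 0.7]
opening: 0.0157
```

```bash
python3 r.py
```

```text
10.725 p [0.5665 0.0347 0.1437] F [-1.3 -0.3  0.7] T [-0.018 -0.108  0.004] op 0.0157 yaw -7.54 tau6 0.131 x [ 0. -0. -1.] q [-0.03  0.01  1.91 -0.    1.22  0.1 ]
```

>>> move_arm(moves=[{"gripper": 1, "x": 0, "y": 0, "z": 0, "rx": 4, "ry": 0, "rz": 0}, {"gripper": 1, "x": 0, "y": 0, "z": 0, "rx": 4, "ry": 0, "rz": 0}, {"gripper": 1, "x": 0, "y": 0, "z": 0, "rx": 4, "ry": 0, "rz": 0}, {"gripper": 1, "x": 0, "y": 0, "z": 0, "rx": 0, "ry": 0, "rz": 0}])

```text
t: 11.22
tool_pos: [0.5668, 0.0346, 0.1437]
eef_rot: [0.12, 0.697, -0.12, 0.697]
contact_force: [1.3, -0.6, 0.3]
opening: 0.016
```

```bash
python3 r.py
```

```text
11.225 p [0.5668 0.0346 0.1437] F [ 1.3 -0.6  0.3] T [-0.141 -0.312  0.025] op 0.016 yaw -19.49 tau6 0.136 x [ 0.001 -0.    -1.   ] q [-0.03  0.01  1.91 -0.    1.22  0.31]
```

>>> move_arm(moves=[{"gripper": 1, "x": 0, "y": 0, "z": 0, "rx": 4, "ry": 0, "rz": 0}, {"gripper": 1, "x": 0, "y": 0, "z": 0, "rx": 4, "ry": 0, "rz": 0}, {"gripper": 1, "x": 0, "y": 0, "z": 0, "rx": 4, "ry": 0, "rz": 0}, {"gripper": 1, "x": 0, "y": 0, "z": 0, "rx": 0, "ry": 0, "rz": 0}])

```text
t: 11.72
tool_pos: [0.567, 0.0345, 0.1437]
eef_rot: [0.192, 0.68, -0.192, 0.681]
contact_force: [2.7, -1.3, -2.0]
opening: 0.0158
```

```bash
python3 r.py
python3 - <<'E'
from h import *
d=shot('side','side6.png')
im=cv2.imread('pics/side6.png'); cv2.imwrite('pics/side6c.png',cv2.resize(im[140:240,230:340],None,fx=6.5,fy=6.5,interpolation=cv2.INTER_CUBIC))
E
```

```text
11.725 p [0.567  0.0345 0.1437] F [ 2.7 -1.3 -2. ] T [-0.218 -0.607  0.041] op 0.0158 yaw -31.47 tau6 0.14 x [ 0.002 -0.    -1.   ] q [-0.03  0.01  1.91 -0.    1.22  0.52]
```

View pics/side6c.png

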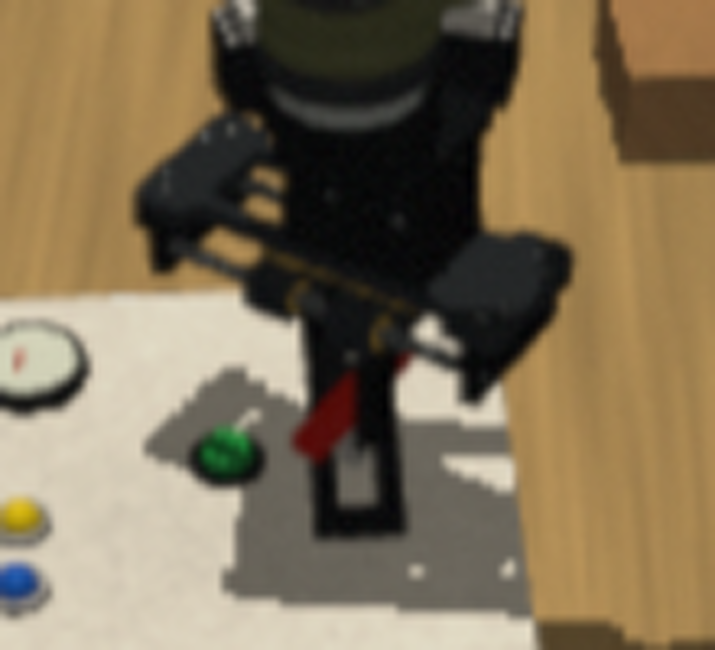

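>>> move_arm(moves=[{"gripper": 1, "x": 0, "y": 0, "z": 0, "rx": 2, "ry": 0, "rz": 0}, {"gripper": 1, "x": 0, "y": 0, "z": 0, "rx": 2, "ry": 0, "rz": 0}, {"gripper": 1, "x": 0, "y": 0, "z": 0, "rx": 2, "ry": 0, "rz": 0}])

```text
t: 12.15
tool_pos: [0.567, 0.0345, 0.1438]
eef_rot: [0.228, 0.669, -0.228, 0.67]
contact_force: [4.8, -2.3, -3.2]
opening: 0.0158
```

```bash
python3 r.py
```

```text
12.15 p [0.567  0.0345 0.1438] F [ 4.8 -2.3 -3.2] T [-0.417 -0.99   0.166] op 0.0158 yaw -37.68 tau6 -0.067 x [ 0.002 -0.001 -1.   ] q [-0.03  0.01  1.91 -0.    1.22  0.62]
```

>>> move_arm(moves=[{"gripper": 1, "x": 0, "y": 0, "z": 0, "rx": 2, "ry": 0, "rz": 0}, {"gripper": 1, "x": 0, "y": 0, "z": 0, "rx": 1, "ry": 0, "rz": 0}])

```text
t: 12.4
tool_pos: [0.5671, 0.0344, 0.1437]
eef_rot: [0.246, 0.662, -0.246, 0.664]
contact_force: [6.0, -2.1, -2.2]
opening: 0.0162
```

```bash
python3 r.py
```

```text
12.4 p [0.5671 0.0344 0.1437] F [ 6.  -2.1 -2.2] T [-0.388 -1.013  0.129] op 0.0162 yaw -40.66 tau6 0.072 x [ 0.002 -0.001 -1.   ] q [-0.03  0.01  1.91 -0.    1.22  0.68]
```

>>> move_arm(moves=[{"gripper": 1, "x": 0, "y": 0, "z": 0.0007, "rx": 0, "ry": 0, "rz": 0}, {"gripper": 1, "x": 0, "y": 0, "z": 0, "rx": 1, "ry": 0, "rz": 0}, {"gripper": 1, "x": 0, "y": 0, "z": 0, "rx": 0, "ry": 0, "rz": 0}])

```text
t: 12.78
tool_pos: [0.5671, 0.0343, 0.1438]
eef_rot: [0.251, 0.661, -0.251, 0.661]
contact_force: [4.7, -0.9, -1.9]
opening: 0.016
```

```bash
python3 r.py
```

```text
12.775 p [0.5671 0.0343 0.1438] F [ 4.7 -0.9 -1.9] T [-0.202 -0.843  0.112] op 0.016 yaw -41.61 tau6 0.15 x [ 0.  0. -1.] q [-0.03  0.01  1.91  0.    1.22  0.69]
```

>>> move_arm(moves=[{"gripper": 1, "x": 0, "y": 0, "z": 0, "rx": 2, "ry": 0, "rz": 0}, {"gripper": 1, "x": 0, "y": 0, "z": 0, "rx": 0, "ry": 0, "rz": 0}])

```text
t: 13.02
tool_pos: [0.5672, 0.0343, 0.1437]
eef_rot: [0.263, 0.656, -0.263, 0.657]
contact_force: [4.8, -1.5, -2.5]
opening: 0.0158
```

```bash
python3 r.py
```

```text
13.025 p [0.5672 0.0343 0.1437] F [ 4.8 -1.5 -2.5] T [-0.211 -0.953  0.105] op 0.0158 yaw -43.62 tau6 0.147 x [ 0.001  0.    -1.   ] q [-0.03  0.01  1.91  0.    1.22  0.73]
```

>>> move_arm(moves=[{"gripper": 1, "x": 0, "y": 0, "z": 0, "rx": 2, "ry": 0, "rz": 0}, {"gripper": 1, "x": 0, "y": 0, "z": 0, "rx": 0, "ry": 0, "rz": 0}])

```text
t: 13.28
tool_pos: [0.5672, 0.0343, 0.1437]
eef_rot: [0.274, 0.652, -0.274, 0.652]
contact_force: [5.4, -1.4, -2.5]
opening: 0.0156
```

```bash
python3 r.py
```

```text
13.275 p [0.5672 0.0343 0.1437] F [ 5.4 -1.4 -2.5] T [-0.208 -0.967  0.091] op 0.0156 yaw -45.64 tau6 0.141 x [ 0.001 -0.    -1.   ] q [-0.03  0.01  1.91  0.    1.22  0.76]
```

>>> move_arm(moves=[{"gripper": 1, "x": 0, "y": 0, "z": 0.0003, "rx": 2, "ry": 0, "rz": 0}, {"gripper": 1, "x": 0, "y": 0, "z": 0, "rx": 0, "ry": 0, "rz": 0}])

```text
t: 13.52
tool_pos: [0.5673, 0.0342, 0.1438]
eef_rot: [0.286, 0.647, -0.285, 0.647]
contact_force: [4.6, -1.1, -1.3]
opening: 0.0159
```

```bash
python3 r.py
```

```text
13.525 p [0.5673 0.0342 0.1438] F [ 4.6 -1.1 -1.3] T [-0.066 -0.902  0.02 ] op 0.0159 yaw -47.62 tau6 0.143 x [ 0.  0. -1.] q [-0.03  0.01  1.91  0.    1.22  0.8 ]
```

>>> move_arm(moves=[{"gripper": 1, "x": 0, "y": 0, "z": 0.0003, "rx": 2, "ry": 0, "rz": 0}, {"gripper": 1, "x": 0, "y": 0, "z": 0, "rx": 0, "ry": 0, "rz": 0}])

```text
t: 13.78
tool_pos: [0.5673, 0.0341, 0.1437]
eef_rot: [0.297, 0.642, -0.297, 0.642]
contact_force: [3.3, 1.2, -1.5]
opening: 0.016
```

```bash
python3 r.py
```

```text
13.775 p [0.5673 0.0341 0.1437] F [ 3.3  1.2 -1.5] T [ 0.17  -0.781  0.13 ] op 0.016 yaw -49.62 tau6 0.142 x [-0.     0.001 -1.   ] q [-0.03  0.01  1.91  0.    1.23  0.83]
```

>>> move_arm(moves=[{"gripper": 1, "x": 0, "y": 0, "z": 0, "rx": 2, "ry": 0, "rz": 0}, {"gripper": 1, "x": 0, "y": 0, "z": 0, "rx": 0, "ry": 0, "rz": 0}])

```text
t: 14.02
tool_pos: [0.5674, 0.034, 0.1438]
eef_rot: [0.308, 0.637, -0.308, 0.636]
contact_force: [3.9, 1.3, -0.5]
opening: 0.0162
```

```bash
python3 r.py
```

```text
14.025 p [0.5674 0.034  0.1438] F [ 3.9  1.3 -0.5] T [ 0.236 -0.748  0.042] op 0.0162 yaw -51.62 tau6 0.143 x [-0.  0. -1.] q [-0.03  0.01  1.91  0.    1.23  0.87]
```

>>> move_arm(moves=[{"gripper": 1, "x": 0, "y": 0, "z": 0, "rx": 2, "ry": 0, "rz": 0}, {"gripper": 1, "x": 0, "y": 0, "z": 0, "rx": 0, "ry": 0, "rz": 0}])

```text
t: 14.28
tool_pos: [0.5674, 0.034, 0.1437]
eef_rot: [0.319, 0.631, -0.319, 0.631]
contact_force: [4.1, 2.0, -0.7]
opening: 0.0158
```

```bash
python3 r.py
```

```text
14.275 p [0.5674 0.034  0.1437] F [ 4.1  2.  -0.7] T [ 0.248 -0.753  0.09 ] op 0.0158 yaw -53.62 tau6 0.142 x [-0.  0. -1.] q [-0.03  0.01  1.91  0.    1.23  0.9 ]
```

>>> move_arm(moves=[{"gripper": 1, "x": 0, "y": 0, "z": 0, "rx": 2, "ry": 0, "rz": 0}, {"gripper": 1, "x": 0, "y": 0, "z": 0, "rx": 0, "ry": 0, "rz": 0}])

```text
t: 14.52
tool_pos: [0.5674, 0.0339, 0.1437]
eef_rot: [0.33, 0.625, -0.33, 0.625]
contact_force: [3.6, 1.2, -1.5]
opening: 0.0159
```

```bash
python3 r.py
```

```text
14.525 p [0.5674 0.0339 0.1437] F [ 3.6  1.2 -1.5] T [ 0.334 -0.719  0.093] op 0.0159 yaw -55.62 tau6 0.141 x [ 0.  0. -1.] q [-0.03  0.01  1.91  0.    1.22  0.94]
```

60° (1.05 rad), torque still flat. Continuing.

>>> move_arm(moves=[{"gripper": 1, "x": 0, "y": 0, "z": 0, "rx": 2, "ry": 0, "rz": 0}, {"gripper": 1, "x": 0, "y": 0, "z": 0, "rx": 0, "ry": 0, "rz": 0}])

```text
t: 14.78
tool_pos: [0.5674, 0.0339, 0.1437]
eef_rot: [0.341, 0.62, -0.341, 0.62]
contact_force: [4.3, 1.5, -0.0]
opening: 0.0159
```

```bash
python3 r.py
```

```text
14.775 p [0.5674 0.0339 0.1437] F [ 4.3  1.5 -0. ] T [ 0.349 -0.744  0.112] op 0.0159 yaw -57.62 tau6 0.141 x [ 0.  0. -1.] q [-0.03  0.01  1.91  0.    1.22  0.97]
```

>>> move_arm(moves=[{"gripper": 1, "x": 0, "y": 0, "z": 0, "rx": 2, "ry": 0, "rz": 0}, {"gripper": 1, "x": 0, "y": 0, "z": 0, "rx": 0, "ry": 0, "rz": 0}])

```text
t: 15.02
tool_pos: [0.5675, 0.0338, 0.1437]
eef_rot: [0.352, 0.613, -0.351, 0.614]
contact_force: [3.8, 2.4, -0.6]
opening: 0.0158
```

```bash
python3 r.py
```

```text
15.025 p [0.5675 0.0338 0.1437] F [ 3.8  2.4 -0.6] T [ 0.335 -0.765  0.115] op 0.0158 yaw -59.62 tau6 0.141 x [ 0.  0. -1.] q [-0.03  0.01  1.91  0.    1.22  1.01]
```

>>> move_arm(moves=[{"gripper": 1, "x": 0, "y": 0, "z": 0, "rx": 2, "ry": 0, "rz": 0}, {"gripper": 1, "x": 0, "y": 0, "z": 0, "rx": 0, "ry": 0, "rz": 0}])

```text
t: 15.28
tool_pos: [0.5675, 0.0338, 0.1437]
eef_rot: [0.362, 0.607, -0.362, 0.607]
contact_force: [3.9, 2.0, -0.0]
opening: 0.0161
```

```bash
python3 r.py
```

```text
15.275 p [0.5675 0.0338 0.1437] F [ 3.9  2.  -0. ] T [ 0.31  -0.818  0.07 ] op 0.0161 yaw -61.62 tau6 0.141 x [ 0. -0. -1.] q [-0.03  0.01  1.91 -0.    1.22  1.04]
```

>>> move_arm(moves=[{"gripper": 1, "x": 0, "y": 0, "z": 0, "rx": 2, "ry": 0, "rz": 0}, {"gripper": 1, "x": 0, "y": 0, "z": 0, "rx": 0, "ry": 0, "rz": 0}])

```text
t: 15.52
tool_pos: [0.5675, 0.0338, 0.1437]
eef_rot: [0.373, 0.601, -0.373, 0.601]
contact_force: [4.0, 1.7, 0.5]
opening: 0.0158
```

```bash
python3 r.py
```

```text
15.525 p [0.5675 0.0338 0.1437] F [4.  1.7 0.5] T [ 0.246 -0.828  0.026] op 0.0158 yaw -63.62 tau6 0.141 x [ 0. -0. -1.] q [-0.03  0.01  1.91 -0.    1.22  1.08]
```

>>> move_arm(moves=[{"gripper": 1, "x": 0, "y": 0, "z": 0, "rx": 2, "ry": 0, "rz": 0}, {"gripper": 1, "x": 0, "y": 0, "z": 0, "rx": 0, "ry": 0, "rz": 0}])

```text
t: 15.78
tool_pos: [0.5675, 0.0337, 0.1437]
eef_rot: [0.383, 0.594, -0.383, 0.594]
contact_force: [4.5, 2.2, -0.5]
opening: 0.0161
```

```bash
python3 r.py
```

```text
15.775 p [0.5675 0.0337 0.1437] F [ 4.5  2.2 -0.5] T [ 0.206 -0.87   0.104] op 0.0161 yaw -65.62 tau6 0.141 x [ 0. -0. -1.] q [-0.03  0.01  1.91 -0.    1.22  1.11]
```

>>> move_arm(moves=[{"gripper": 1, "x": 0, "y": 0, "z": 0, "rx": 2, "ry": 0, "rz": 0}, {"gripper": 1, "x": 0, "y": 0, "z": 0, "rx": 0, "ry": 0, "rz": 0}])

```text
t: 16.02
tool_pos: [0.5675, 0.0337, 0.1437]
eef_rot: [0.393, 0.587, -0.393, 0.588]
contact_force: [3.8, 1.4, 0.1]
opening: 0.0159
```

```bash
python3 r.py
```

```text
16.025 p [0.5675 0.0337 0.1437] F [3.8 1.4 0.1] T [ 0.143 -0.954  0.127] op 0.0159 yaw -67.63 tau6 0.142 x [ 0. -0. -1.] q [-0.04  0.01  1.91 -0.    1.22  1.15]
```

>>> move_arm(moves=[{"gripper": 1, "x": 0, "y": 0, "z": 0, "rx": 2, "ry": 0, "rz": 0}, {"gripper": 1, "x": 0, "y": 0, "z": 0, "rx": 0, "ry": 0, "rz": 0}])

```text
t: 16.27
tool_pos: [0.5675, 0.0337, 0.1437]
eef_rot: [0.404, 0.58, -0.404, 0.581]
contact_force: [5.4, 0.4, -0.5]
opening: 0.0159
```

```bash
python3 r.py
```

```text
16.275 p [0.5675 0.0337 0.1437] F [ 5.4  0.4 -0.5] T [ 0.01  -0.934  0.137] op 0.0159 yaw -69.62 tau6 0.144 x [ 0. -0. -1.] q [-0.04  0.01  1.91 -0.    1.22  1.18]
```

>>> move_arm(moves=[{"gripper": 1, "x": 0, "y": 0, "z": 0, "rx": 2, "ry": 0, "rz": 0}, {"gripper": 1, "x": 0, "y": 0, "z": 0, "rx": 0, "ry": 0, "rz": 0}])

```text
t: 16.52
tool_pos: [0.5675, 0.0337, 0.1437]
eef_rot: [0.414, 0.573, -0.414, 0.574]
contact_force: [5.2, -0.1, -0.1]
opening: 0.016
```

```bash
python3 r.py
```

```text
16.525 p [0.5675 0.0337 0.1437] F [ 5.2 -0.1 -0.1] T [-0.036 -0.96   0.137] op 0.016 yaw -71.62 tau6 0.189 x [ 0. -0. -1.] q [-0.03  0.01  1.91 -0.    1.22  1.22]
```

>>> move_arm(moves=[{"gripper": 1, "x": 0, "y": 0, "z": 0, "rx": 2, "ry": 0, "rz": 0}, {"gripper": 1, "x": 0, "y": 0, "z": 0, "rx": 0, "ry": 0, "rz": 0}])

```text
t: 16.77
tool_pos: [0.5675, 0.0336, 0.1438]
eef_rot: [0.424, 0.566, -0.424, 0.566]
contact_force: [5.3, 0.1, -0.0]
opening: 0.0159
```

```bash
python3 r.py
```

```text
16.775 p [0.5675 0.0336 0.1438] F [ 5.3  0.1 -0. ] T [-0.023 -0.947  0.201] op 0.0159 yaw -73.61 tau6 0.276 x [ 0. -0. -1.] q [-0.04  0.01  1.91 -0.    1.22  1.25]
```

The stop is felt: torque climbs 0.141 → 0.189 → 0.276 N m at about 1.33 rad. I'll back off 3° to unload it, firm the grip and work out the lid arc.

>>> move_arm(moves=[{"gripper": 1, "x": 0, "y": 0, "z": 0, "rx": -1.5, "ry": 0, "rz": 0}, {"gripper": 1, "x": 0, "y": 0, "z": 0, "rx": -1.5, "ry": 0, "rz": 0}, {"gripper": 1, "x": 0, "y": 0, "z": 0, "rx": 0, "ry": 0, "rz": 0}, {"gripper": 1, "x": 0, "y": 0, "z": 0, "rx": 0, "ry": 0, "rz": 0}], newtons=35)

```text
t: 17.27
tool_pos: [0.5675, 0.0336, 0.1437]
eef_rot: [0.409, 0.577, -0.409, 0.577]
contact_force: [5.3, -0.4, 0.0]
opening: 0.0162
```

```bash
python3 r.py
cat > arc.py <<'E'
from h import *
import sys
step=float(sys.argv[1])
s=manip.read_state();Rc=R.from_quat(s['eef_rot']);p=s['tool_pos']
ex=np.array([.9974,.072,0]);ey=np.array([-.072,.9974,0])
H=np.array([.5676,.034,.110])+.210*ex
Q=R.from_rotvec(ey*np.radians(step))
for i in range(1):
    p2=H+Q.apply(p-H);R2=Q*Rc
    print('shift',Rc.inv().apply(p2-p).round(5),'rot',(Rc.inv()*R2).as_rotvec(degrees=True).round(3))
E
python3 arc.py 1.5
```

```text
17.275 p [0.5675 0.0336 0.1437] F [ 5.3 -0.4  0. ] T [ 0.012 -0.957 -0.111] op 0.0162 yaw -70.65 tau6 -0.066 x [ 0. -0. -1.] q [-0.04  0.01  1.91 -0.    1.22  1.2 ]
shift [-0.00549  0.00092  0.00025] rot [-0.     0.394 -1.447]
```

>>> move_arm(moves=[{"gripper": 1, "x": -0.00275, "y": 0.00045, "z": 0.00012, "rx": 0, "ry": 0.2, "rz": -0.72}, {"gripper": 1, "x": -0.00275, "y": 0.00045, "z": 0.00012, "rx": 0, "ry": 0.2, "rz": -0.72}, {"gripper": 1, "x": 0, "y": 0, "z": 0, "rx": 0, "ry": 0, "rz": 0}])

```text
t: 17.65
tool_pos: [0.5678, 0.0337, 0.1463]
eef_rot: [0.403, 0.584, -0.415, 0.569]
contact_force: [8.7, 0.6, -10.8]
opening: 0.0156
```

```bash
python3 r.py
```

```text
17.65 p [0.5678 0.0337 0.1463] F [  8.7   0.6 -10.8] T [-0.017 -1.947 -0.016] op 0.0156 yaw -70.66 tau6 -0.054 x [-0.028 -0.002 -1.   ] q [-0.03  0.02  1.89 -0.    1.26  1.2 ]
```

>>> move_arm(moves=[{"gripper": 1, "x": -0.00275, "y": 0.00045, "z": 0.00012, "rx": 0, "ry": 0.2, "rz": -0.72}, {"gripper": 1, "x": -0.00275, "y": 0.00045, "z": 0.00012, "rx": 0, "ry": 0.2, "rz": -0.72}, {"gripper": 1, "x": 0, "y": 0, "z": 0, "rx": 0, "ry": 0, "rz": 0}])

```text
t: 18.02
tool_pos: [0.5687, 0.0338, 0.1515]
eef_rot: [0.397, 0.592, -0.421, 0.562]
contact_force: [8.2, -0.4, -10.7]
opening: 0.0158
```

```bash
python3 r.py;  python3 - <<'E'
from h import *
d=shot('side','side7.png')
im=cv2.imread('pics/side7.png'); cv2.imwrite('pics/side7c.png',cv2.resize(im[130:270,200:340],None,fx=5,fy=4.2,interpolation=cv2.INTER_CUBIC))
E
```

```text
18.025 p [0.5687 0.0338 0.1515] F [  8.2  -0.4 -10.7] T [-0.046 -1.89  -0.063] op 0.0158 yaw -70.68 tau6 -0.065 x [-0.054 -0.004 -0.999] q [-0.03  0.04  1.87 -0.01  1.29  1.2 ]
```

View pics/side7c.png

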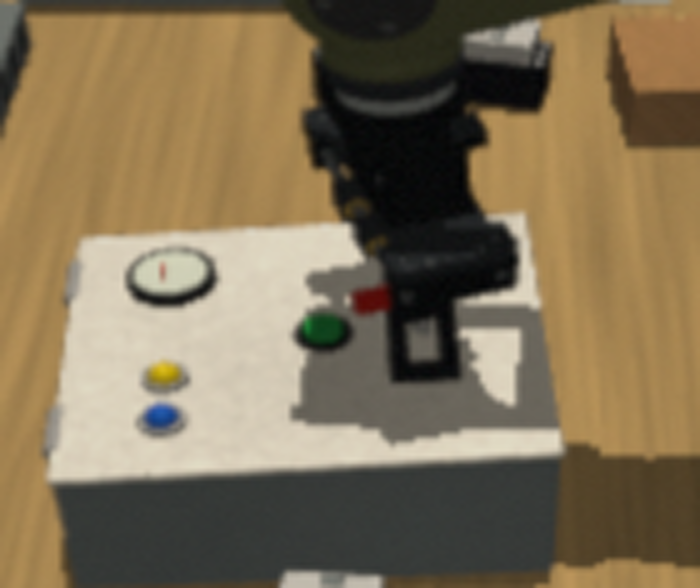

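>>> move_arm(moves=[{"gripper": 1, "x": -0.0041, "y": 0.0007, "z": 0.0002, "rx": 0, "ry": 0.3, "rz": -1.09}, {"gripper": 1, "x": -0.0041, "y": 0.0007, "z": 0.0002, "rx": 0, "ry": 0.3, "rz": -1.09}, {"gripper": 1, "x": -0.0041, "y": 0.0007, "z": 0.0002, "rx": 0, "ry": 0.3, "rz": -1.09}, {"gripper": 1, "x": -0.0041, "y": 0.0007, "z": 0.0002, "rx": 0, "ry": 0.3, "rz": -1.09}, {"gripper": 1, "x": 0, "y": 0, "z": 0, "rx": 0, "ry": 0, "rz": 0}])

```text
t: 18.7
tool_pos: [0.5725, 0.034, 0.1672]
eef_rot: [0.378, 0.613, -0.438, 0.539]
contact_force: [6.9, -0.9, -10.1]
opening: 0.016
```

```bash
python3 r.py;  python3 - <<'E'
from h import *
d=shot('side','side8.png')
im=cv2.imread('pics/side8.png'); cv2.imwrite('pics/side8c.png',cv2.resize(im[130:270,200:340],None,fx=5,fy=4.2,interpolation=cv2.INTER_CUBIC))
E
```

```text
18.7 p [0.5725 0.034  0.1672] F [  6.9  -0.9 -10.1] T [-0.052 -1.649 -0.115] op 0.016 yaw -70.79 tau6 -0.076 x [-0.135 -0.009 -0.991] q [-0.03  0.08  1.79 -0.01  1.4   1.21]
```

View pics/side8c.png

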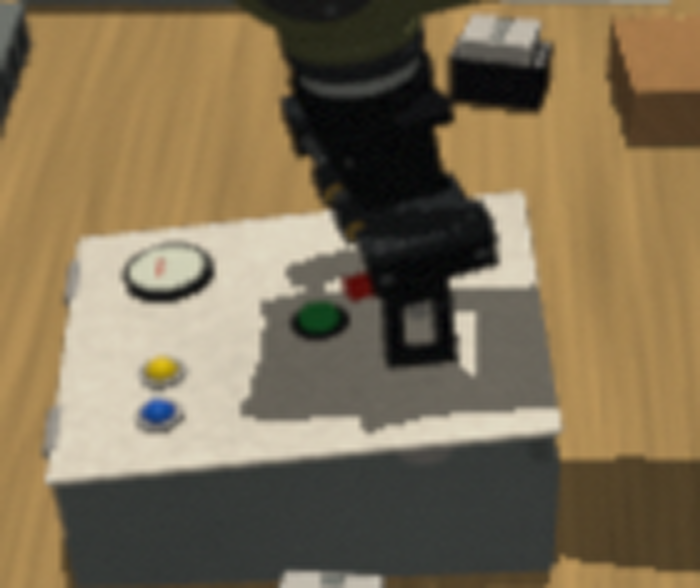

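The lid is rising cleanly, its near front corner now at crop (558,430). About 11° more to go.

>>> move_arm(moves=[{"gripper": 1, "x": -0.0041, "y": 0.0007, "z": 0.0002, "rx": 0, "ry": 0.3, "rz": -1.09}, {"gripper": 1, "x": -0.0041, "y": 0.0007, "z": 0.0002, "rx": 0, "ry": 0.3, "rz": -1.09}, {"gripper": 1, "x": -0.0041, "y": 0.0007, "z": 0.0002, "rx": 0, "ry": 0.3, "rz": -1.09}, {"gripper": 1, "x": -0.0041, "y": 0.0007, "z": 0.0002, "rx": 0, "ry": 0.3, "rz": -1.09}, {"gripper": 1, "x": -0.0041, "y": 0.0007, "z": 0.0002, "rx": 0, "ry": 0.3, "rz": -1.09}, {"gripper": 1, "x": -0.0041, "y": 0.0007, "z": 0.0002, "rx": 0, "ry": 0.3, "rz": -1.09}, {"gripper": 1, "x": -0.0041, "y": 0.0007, "z": 0.0002, "rx": 0, "ry": 0.3, "rz": -1.09}, {"gripper": 1, "x": -0.0041, "y": 0.0007, "z": 0.0002, "rx": 0, "ry": 0.3, "rz": -1.09}, {"gripper": 1, "x": -0.0041, "y": 0.0007, "z": 0.0002, "rx": 0, "ry": 0.3, "rz": -1.09}, {"gripper": 1, "x": -0.0041, "y": 0.0007, "z": 0.0002, "rx": 0, "ry": 0.3, "rz": -1.09}, {"gripper": 1, "x": 0, "y": 0, "z": 0, "rx": 0, "ry": 0, "rz": 0}])

```text
t: 20.12
tool_pos: [0.5895, 0.0353, 0.2097]
eef_rot: [0.329, 0.659, -0.477, 0.479]
contact_force: [-3.6, -1.6, -10.1]
opening: 0.0157
```

```bash
python3 r.py;  python3 - <<'E'
from h import *
d=shot('side','side9.png')
im=cv2.imread('pics/side9.png'); cv2.imwrite('pics/side9c.png',cv2.resize(im[110:270,200:340],None,fx=5,fy=3.7,interpolation=cv2.INTER_CUBIC))
ex=np.array([.9974,.072,0]);s=manip.read_state();H=np.array([.5676,.034,.110])+.21*ex
v=s['tool_pos']-H; print('lid by pos',np.arctan2(v[2],-v@ex)-np.arctan2(.0337,.2095))
E
```

```text
20.125 p [0.5895 0.0353 0.2097] F [ -3.6  -1.6 -10.1] T [-0.186 -0.134 -0.093] op 0.0157 yaw -71.38 tau6 -0.118 x [-0.323 -0.023 -0.946] q [-0.02  0.21  1.6  -0.03  1.66  1.22]
lid by pos 0.3280395933542097
```

View pics/side9c.png

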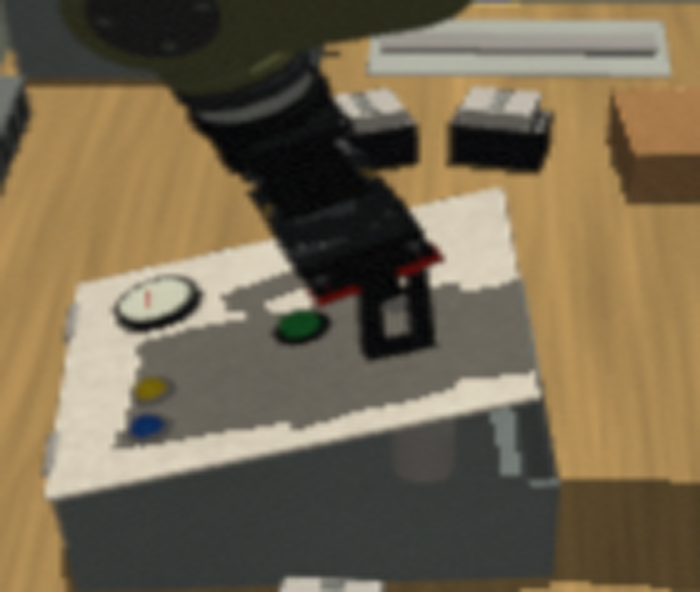

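>>> move_arm(moves=[{"gripper": 1, "x": 0.0015, "y": 0, "z": 0, "rx": 0, "ry": 0, "rz": 0}, {"gripper": 0.6, "x": 0, "y": 0, "z": 0, "rx": 0, "ry": 0, "rz": 0}, {"gripper": 0.6, "x": 0, "y": 0, "z": 0, "rx": 0, "ry": 0, "rz": 0}, {"gripper": 0.6, "x": 0, "y": 0, "z": 0, "rx": 0, "ry": 0, "rz": 0}, {"gripper": 0.6, "x": 0, "y": 0, "z": 0, "rx": 0, "ry": 0, "rz": 0}])

```text
t: 20.8
tool_pos: [0.5895, 0.0353, 0.2082]
eef_rot: [0.33, 0.659, -0.476, 0.48]
contact_force: [-1.0, 0.2, 0.3]
opening: 0.038
```

```bash
python3 r.py
```

```text
20.8 p [0.5895 0.0353 0.2082] F [-1.   0.2  0.3] T [ 0.001 -0.182 -0.003] op 0.038 yaw -71.37 tau6 -0.019 x [-0.321 -0.022 -0.947] q [-0.02  0.21  1.6  -0.03  1.65  1.22]
```

>>> move_arm(moves=[{"gripper": 0.6, "x": -0.01, "y": 0, "z": 0, "rx": 0, "ry": 0, "rz": 0}, {"gripper": 0.6, "x": -0.015, "y": 0, "z": 0, "rx": 0, "ry": 0, "rz": 0}, {"gripper": 0.6, "x": -0.025, "y": 0, "z": 0, "rx": 0, "ry": 0, "rz": 0}, {"gripper": 0.6, "x": -0.03, "y": 0, "z": 0, "rx": 0, "ry": 0, "rz": 0}, {"gripper": 0.6, "x": -0.03, "y": 0, "z": 0, "rx": 0, "ry": 0, "rz": 0}, {"gripper": 0.6, "x": -0.03, "y": 0, "z": 0, "rx": 0, "ry": 0, "rz": 0}, {"gripper": 0.6, "x": 0, "y": 0, "z": 0, "rx": 0, "ry": 0, "rz": 0}, {"gripper": 0.6, "x": 0, "y": 0, "z": 0, "rx": 0, "ry": 0, "rz": 0}])

```text
t: 21.8
tool_pos: [0.634, 0.0384, 0.3395]
eef_rot: [0.33, 0.659, -0.476, 0.48]
contact_force: [0.2, -0.5, 0.0]
opening: 0.0381
```

```bash
python3 r.py;  python3 - <<'E'
from h import *
d=shot('side','side10.png')
im=cv2.imread('pics/side10.png'); cv2.imwrite('pics/side10c.png',cv2.resize(im[110:270,200:340],None,fx=5,fy=3.7,interpolation=cv2.INTER_CUBIC))
ex=np.array([.9974,.072,0]);ey=np.array([-.072,.9974,0]);H=np.array([.5676,.034,.110])+.21*ex
for th in(.24,.3,.33,.36,.4,.5):
  q=[]
  for sg in(1,-1):
    v=-.28*ex+np.array([0,0,.006]); p=H+R.from_rotvec(ey*th).apply(v)+sg*.12*ey; q+=list(((proj(d,p)-[200,110])*[5,3.7]).round(0))
  print(th,q)
E
```

```text
21.8 p [0.634  0.0384 0.3395] F [ 0.2 -0.5  0. ] T [-0.025 -0.192 -0.019] op 0.0381 yaw -71.38 tau6 -0.018 x [-0.323 -0.023 -0.946] q [-0.01  0.25  1.34 -0.03  1.88  1.22]
0.24 [np.float64(544.0), np.float64(417.0), np.float64(507.0), np.float64(210.0)]
0.3 [np.float64(535.0), np.float64(402.0), np.float64(500.0), np.float64(195.0)]
0.33 [np.float64(531.0), np.float64(394.0), np.float64(496.0), np.float64(187.0)]
0.36 [np.float64(525.0), np.float64(386.0), np.float64(491.0), np.float64(179.0)]
0.4 [np.float64(517.0), np.float64(376.0), np.float64(484.0), np.float64(169.0)]
0.5 [np.float64(493.0), np.float64(350.0), np.float64(463.0), np.float64(144.0)]
```

View pics/side10c.png

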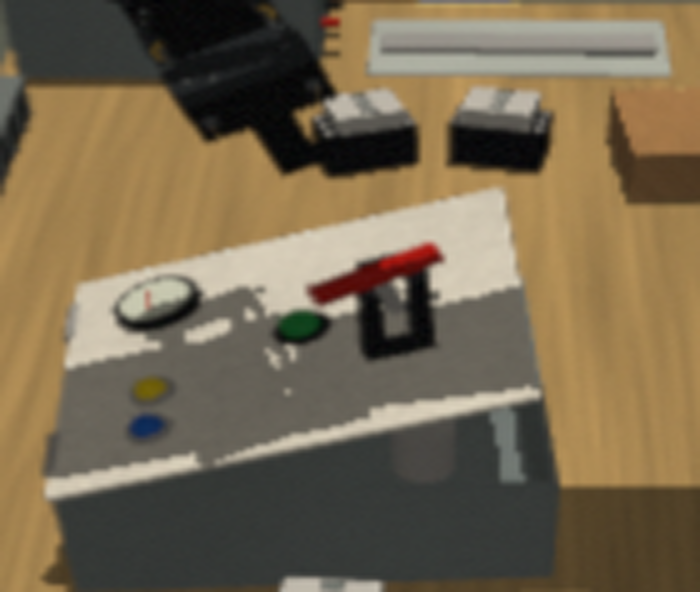

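View pics/side10.png

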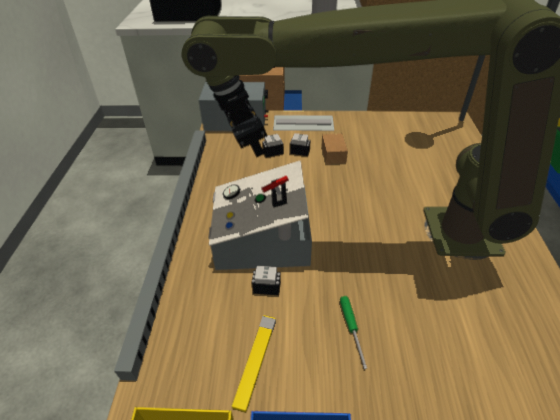

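The lid's front corners, at crop (540,392) and (503,190), match about 0.32 rad. The handle is out and turned, the gripper is clear, and nothing else has moved. Handing in.

```bash
python3 -c "
from workcell import manip; print(manip.sign_off())"
```

```text
the job is handed in; nothing more can be done
None
```

The enclosure is open and the job is handed in at about 22 s; no verdict was reported.

- **Button:** I pressed it gently; the highest force I read was about 7 N, against the 25 N limit. The handle sprang out.
- **Handle:** I pinched the bar at 16 N and turned it clockwise in steps. The wrist torque stayed flat at about 0.14 N m, then rose to 0.28 N m at about 1.33 rad, which I took as the end stop. I backed off about 3° to unload it.
- **Lid:** I raised it along its hinge arc with about 10 N. After I let go it stayed at about 0.32 rad, so the front edge is about 9 cm up.

**Last checks:**
- The final side picture shows the handle out and turned.
- In the same picture the arm is clear. The contact force reads about zero.
- The other things on the bench look unmoved in that picture. I did not measure their positions again.

**What disagreed:**
- **Positions:** the two cameras differed by about 3 mm on where the enclosure lies, so I used a value between them.
- **Button force:** the pressing force read 2 to 4 N above the quoted spring force.
- **Wrist moment:** the reported moment about the vertical was noisy, so I felt for the end stop with the last joint's torque instead.

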